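Stand the breakfast board in its stand and hold the spring clip open over its top edge

TASK

The breakfast menu board (green heading) was left leaning against the stack of saucers: stand it upright in the slot of the empty wooden stand, fully home and roughly centred, and let go of it. Then squeeze open the spring clip that sits on the lunch board (red heading), lift it off with its jaws open, and hold it wide open astride the breakfast board's top edge, near the middle, with the edge well between the jaws and neither jaw touching it, so that I can slip today's note in. Finish like that, still holding the clip open; do not knock the saucers, mug, milk jug or glass about.

Things in the scene. Friction and masses are not known exactly. Their poses are not given: they have to be found in the camera images.
- board: Breakfast menu board: 8 mm thick, 110 wide, 120 tall, 0.1 kg, white faces, dark edge, green heading, egg picture, both faces printed alike. Origin: centre of its bottom edge; z up the board, y along its width, x through its thickness. Starts loose, leaning 0.45 rad towards the robot on the saucers' rim; its top edge is free on both sides and can be pinched across the 8 mm.
- board_top (a point): Centre of the breakfast board's top edge (120 mm up its z axis), with the board's axes.
- stand: The empty stand: fixed hardwood block 66 (x) by 140 (y) by 36 mm high, origin at the centre of its underside, z up. A slot 10 mm wide runs along its y axis, right through: floor 8 mm above the worktop, straight walls up to 28 mm, then a 45 degree bevel to 26 mm wide at the top. The board stands on the slot floor and may lean up to 0.1 rad in it.
- slot (a point): Centre of the slot's floor in the empty stand, with the stand's axes: x across the slot, y along it, z up.
- old_board: The lunch board: a like board (8 x 110 x 120 mm, red heading, bowl picture) standing upright in a like stand, both fixed as one piece. Origin at the centre of the stand's underside, z up, y along the board's width, x through its thickness.
- old_top (a point): Centre of the lunch board's top edge, 128 mm above the worktop, with the lunch board's axes.
- clip: Spring clip, teal plastic, clothes-peg style, 34 mm wide, 86 long, 44 g. Starts clamped on the lunch board's top edge, jaws down, up to 20 mm off the middle. This body is one half; origin on the hinge pin, 26 mm above the board's edge; y along the pin and the board, z to the handles, x through the board. Squeezed, each half turns by half the opening; the pin stays midway between the tips.
- clip_jaw (a joint): Opening of the clip (rad): 0 on an 8 mm board, 0.52 squeezed home at its stop (tips 29 mm apart), -0.19 shut empty. Its spring shuts it with 0.25 N m at 0, 0.51 N m at the stop: the handles need 8 N to begin, 15 to 20 N at the stop; a 30 N grip keeps it there.
- tip_fixed (a point): Inner edge of the tip of the clip's fixed jaw, mid-width, 42 mm below the pin; it moves with clip.
- tip_moving (a point): The same on the other, moving jaw.
- handle_fixed (a point): Outer face of the fixed half's handle at mid-height, 24 mm above the pin: where a finger pad presses. The handles rise to 44 mm above the pin; on a board their outer faces splay from 21 mm apart at the pin to 44 mm at the ends; squeezed home they are parallel, about 21 mm apart. Squeeze with the tool pointing down, TCP about 24 mm above the pin.
- handle_moving (a point): The same on the other, moving half.
- saucers: Stack of white saucers, 104 mm across, 54 mm high, 1 kg, loose; the breakfast board leans on its rim. Origin at the centre of its underside.
- creamer: Bystander: small steel milk jug, 58 x 85 x 68 mm high, loose. Origin at the centre of its underside.
- mug: Bystander: white mug, 94 x 119 (with handle) x 58 mm high, loose. Origin at the centre of its underside.
- glass: Bystander: drinking glass standing on its rim, 62 mm across, 119 mm high, loose. Origin at the centre of its underside.
Things that resemble listed ones, but are neither listed nor needed, are in the scene too. Of the things that look like the clip, the largest one is meant.

How it is judged:
By the outcome, as a careful person would: the job done as asked, in the order asked, and still so for the second after the job is handed in, while the arm keeps its last pose, push and grip.
It also fails if it takes over 56 s, if anything falls off the work surface, if the arm or the gripper's body presses on something with over 40 N, if the wrist force passes 120 N, or if a joint passes its speed limit or range.

ROBOT

A 6-joint arm with a two-finger parallel gripper is mounted at the origin on a cart in front of the work surface, level with it; the furniture and walls round the work are solid. World frame = base frame: x ahead of the robot, y to its left, z up, the work surface at z = 0. Lengths are in m, angles in rad, forces in N, time in s.
With the tool pointing down it reaches from about 0.3 to 0.775 m from the base axis. Payload 14.6 kg.
Tool frame: the origin (TCP) lies between the finger pads, 19 mm behind the fingertips; this is the grasp point; z points along the fingers, y is the line along which they close (so a half turn about z gives the same grasp; the last joint's range is limited). The gripper opens to 94 mm and grips with 3 to 60 N. Pads are 16 mm wide; open, the fingers measure 119 mm over their backs; the gripper's body (75 mm by 177 mm) begins 78 mm behind the grasp point.
Start: joints at [1.262, 0.3, 1.521, -0, 1.321, -0.067], TCP at [0.132, 0.534, 0.224] pointing down, gripper open.
Joint ranges: [-3.03, 3.03], [-0.79, 2.21], [0.23, 2.52], [-1.04, 4.18], [0, 3.07], [-2.55, 2.55]. Speed limits (rad/s): [2.22, 2.22, 2.57, 3.14, 3.14, 3.14].

INTERFACE

Orientations are given as [roll, pitch, yaw] about the fixed x, y, z axes, in that order (R = Rz(yaw) Ry(pitch) Rx(roll)).
In Python, from station import ctrl gives the robot as it stands. The module is installed in compiled form; this text tells all that it offers.
- The arm moves only by the tool servo_tool, never from a script. Its argument "motion" is a list of rows, each a list of 5 numbers: the closure, from 0 (fully open) to 1 (shut), then the shift along the world's x, y, z in cm, then the turn about the world's z in degrees. A call has 1 to 20 rows; each row is the pose to reach, as a shift and turn from the pose commanded when the call began; what a row does not reach only later rows make up. A row lasts 1/8 s, in which the tool goes at most 62.5 mm and 10.7 degrees, less where a joint would pass 70% of its speed; a pose out of reach is approached as far as the arm can. A call with a gripper value outside its range is refused whole. The fingers move at their own pace and stop on an object; "squeeze" is the grip in N (left out, the last holds). Time passes only in rows, so rows that repeat a pose let the fingers close. It gives the time, the measured TCP pose, the force, the opening and the grip force at its end, in the units of the state.
- ctrl.get_obs(): the state, without advancing time (a new reading comes with each control period).
- ctrl.camera(name): name is "scene" or "top" or "wrist"; returns a dict with "image" (400x640x3 uint8, red, green, blue), "fx", "fy", "cx", "cy" (pixels), "camera_from_world" (4x4, takes a point from world to camera coordinates); the wrist camera has in their place "hand_eye" (4x4, takes a point from camera to tool coordinates, whose origin is the TCP and whose axes are the flange's). Camera axes: x right, y up, looking along -z (the intrinsics and any distortion apply to the point x, -y, -z); pixel columns grow to the right and rows downward; lengths in m; the calibration is good to about 2 mm. A picture is of the moment at which its call begins: read the wrist's pose just before it. There is no depth.
- ctrl.hand_in(): hands the job in; it is judged then, once.
The state is a dict: "time_s": time; "qpos": joint angles; "joint_vel": joint speeds; "tau": joint torques, N m; "ee_pos": TCP position; "eef_rot": TCP orientation; "force": force on the tool from outside, world axes, zero at the start; "moment": the same for the moment, N m; "grip_width": finger opening in m; "grip_force": force on a finger pad.
Only numpy, scipy, OpenCV 4.12 (cv2) and the standard library are available. Lean on these libraries where they do the work, as an engineer would, in place of code of your own. Each camera call takes 0.05 s, during which the arm holds its last target. There are 200 camera calls.

## Working session

There is one attempt and no reset: what is moved stays moved. The work goes in short steps, Python scripts to look and compute and a tool call to move; the robot and the scene stay as the last step left them, time stands still between calls to the robot, and variables do not carry over. Pictures are saved under pics/ and viewed, at most 10 in all, crops included, and the job is handed in when it is done.

Besides the shell and the picture viewer there is one more tool, called after ">>>" by a JSON object that holds its "api" and its "payload". servo_tool: Moves the arm, as the interface text tells. Its arguments: {"type":"object","properties":{"motion":{"type":"array","items":{"type":"array","items":{"type":"number"}}},"squeeze":{"type":"number"}},"required":["motion"]}

```bash
mkdir -p pics; cat > h.py <<'E'
import numpy as np, cv2
from station import ctrl
def shot(name,fn=None):
    o=ctrl.get_obs(); c=ctrl.camera(name)
    if fn: cv2.imwrite('pics/'+fn,c['image'][:,:,::-1])
    c['obs']=o; return c
E
python3 - <<'E'
from h import *
for n in ("scene","top"):
    c=shot(n,n+'1.png'); np.savez('pics/'+n,**{k:v for k,v in c.items() if k!='obs'})
    print(n,c.keys(),c['fx'],c['fy'],c['cx'],c['cy']); print(np.round(c['camera_from_world'],4).tolist())
c=shot("wrist",'wrist1.png'); print(c.keys(),c['fx'],c['cx'],c['cy'],np.round(c['hand_eye'],4).tolist()); print(c['obs'])
E
```

```text
scene dict_keys(['image', 'fx', 'fy', 'cx', 'cy', 'camera_from_world', 'obs']) 400.8847426795751 400.8847426795751 308.7084781556075 200.0479601806646
[[0.4441, -0.8959, -0.0109, -0.4239], [0.3728, 0.1737, 0.9115, -0.3202], [-0.8148, -0.4088, 0.4111, -0.5051], [0.0, 0.0, 0.0, 1.0]]
top dict_keys(['image', 'fx', 'fy', 'cx', 'cy', 'camera_from_world', 'obs']) 497.810337107843 497.810337107843 317.66203035593014 199.23372766520103
[[-0.0138, -0.9999, 0.0075, -0.1757], [0.9912, -0.0127, 0.1319, -0.577], [-0.1318, 0.0092, 0.9912, -1.0542], [0.0, 0.0, 0.0, 1.0]]
dict_keys(['image', 'fx', 'fy', 'cx', 'cy', 'hand_eye', 'obs']) 335.47639220197857 326.455802113456 203.68740126084492 [[0.0, 0.9718, 0.2357, 0.0684], [1.0, 0.0003, -0.0013, 0.0001], [-0.0014, 0.2357, -0.9718, -0.1597], [0.0, 0.0, 0.0, 1.0]]
{'time_s': 0.1, 'qpos': array([ 1.26239168e+00,  3.00408736e-01,  1.52151213e+00,  9.69197333e-06,
        1.32069568e+00, -6.66214233e-02]), 'joint_vel': array([ 0.00031956, -0.00266466, -0.00049248,  0.00035383,  0.00105888,
       -0.00092586]), 'tau': array([ 1.64318983e-03, -5.32645476e+01, -3.53285336e+01,  7.09679537e-02,
        2.35953648e-02, -5.08026960e-05]), 'ee_pos': array([0.1316362, 0.5337959, 0.2237497]), 'eef_rot': array([-3.14057166e+00, -7.75294621e-05,  2.89980699e+00]), 'force': array([ 0.31993486, -0.35339634, -0.27103416]), 'moment': array([ 0.01380684,  0.04864788, -0.04057943]), 'grip_force': 0.0, 'grip_width': 0.09382289918428958}
```

View pics/scene1.png

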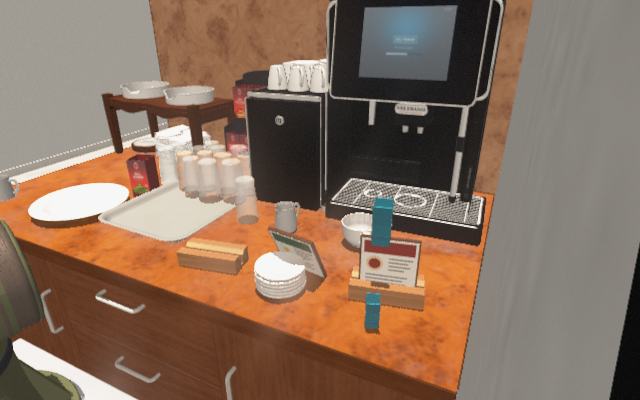

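View pics/top1.png

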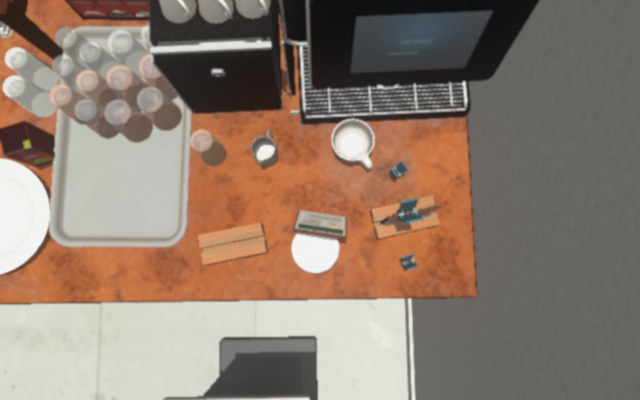

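The scene picture shows the stand at (213,257), the saucers at (280,275) with the green-headed board behind them at (297,252), and the lunch board at (390,265) with a large teal clip at (383,222). The mug or bowl is at (360,230), the jug at (286,217) and the glass at (246,200).

There are three clip-like things in the top view: (399,171), (408,262) and the one on the lunch board at (407,210). The last fits the description, being the largest and clamped on the red-headed board. I'll confirm that in an enlarged crop.

```bash
python3 - <<'E'
import numpy as np, cv2
t=np.load('pics/top.npz')['image'][:,:,::-1]; s=np.load('pics/scene.npz')['image'][:,:,::-1]
a=cv2.resize(t[190:280,190:450],(780,270),interpolation=cv2.INTER_CUBIC)   # x3, origin(190,190)
b=cv2.resize(s[190:335,170:430],(574,320),interpolation=cv2.INTER_CUBIC) # x2.207
im=np.zeros((595,780,3),np.uint8); im[:270]=a; im[275:595,:574]=b
cv2.imwrite('pics/crop.png',im)
E
```

```text
(no output)
```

View pics/crop.png

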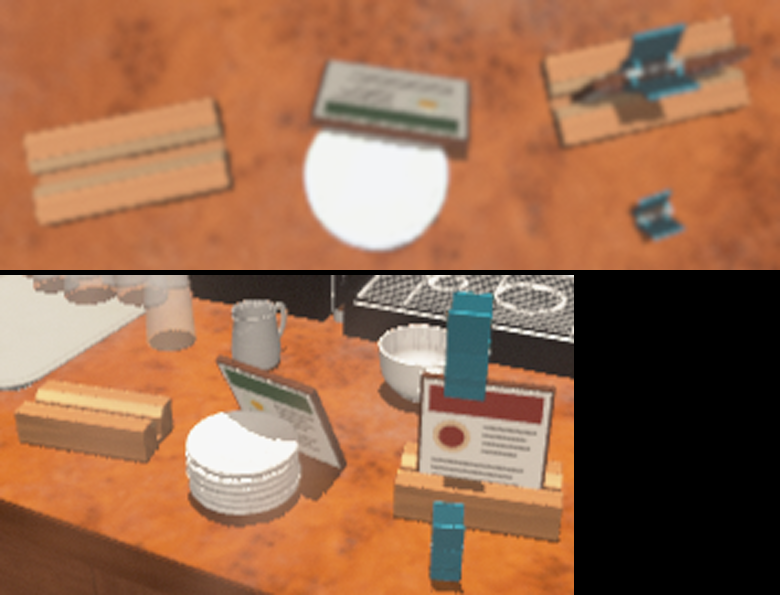

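The crop confirms it: the large teal clip sits on the red-headed board, and the other two clips are small ones lying on the worktop.

```bash
cat >> h.py <<'E'
from scipy.optimize import least_squares
def cfw(c):
    if 'camera_from_world' in c: return c['camera_from_world']
    from scipy.spatial.transform import Rotation as R
    T=np.eye(4); T[:3,:3]=R.from_euler('xyz',c['obs']['eef_rot']).as_matrix(); T[:3,3]=c['obs']['ee_pos']
    return np.linalg.inv(T@c['hand_eye'])
def proj(c,P):
    q=np.atleast_2d(P)@cfw(c)[:3,:3].T+cfw(c)[:3,3]
    return np.c_[c['cx']+c['fx']*q[:,0]/-q[:,2], c['cy']-c['fy']*q[:,1]/-q[:,2]]
def ray(c,uv,z):
    M=cfw(c); R=M[:3,:3]; o=-R.T@M[:3,3]
    d=R.T@np.array([(uv[0]-c['cx'])/c['fx'],-(uv[1]-c['cy'])/c['fy'],-1]); return o+d*(z-o[2])/d[2]
E
python3 - <<'E'
from h import *
t=dict(np.load('pics/top.npz'))
def up(p): p=np.array(p,float); return (p+.5)/3-.5+190
def show(n,pts,zs):
    W=np.array([ray(t,up(p),z) for p,z in zip(pts,zs)]); print(n,np.round(W,4).tolist(),'mean',W.mean(0).round(4)); return W
for n,p in (('stand',[(24,135),(215,98),(231,187),(40,223)]),('old',[(542,58),(730,17),(748,103),(563,145)])):
    W=show(n,p,[.036]*4); e=(W[1]-W[0]+W[2]-W[3])/2; f=(W[3]-W[0]+W[2]-W[1])/2
    print('len',np.linalg.norm(e),np.linalg.norm(f),'yaw deg of y axis',np.degrees(np.arctan2(-e[1],-e[0]))-90)
W=show('oldtop',[(572,98),(748,50)],[.128]*2); print(np.linalg.norm(W[1]-W[0]))
W=show('board',[(322,60),(468,78),(466,140),(312,120),(466,157),(308,130)],[.0035,.0035,.1116,.1116,.108,.108])
print([np.linalg.norm(W[a]-W[b]) for a,b in((0,1),(2,3),(1,2),(0,3))])
e=W[1]-W[0];print('yaw',np.degrees(np.arctan2(-e[1],-e[0]))-90)
show('saucer',[(304,175),(448,175),(376,249)],[.054]*3)
show('clip top',[(634,34),(684,28),(618,72),(698,88)],[.196]*4)
show('bystand',[((c-190)*3,(r-190)*3) for c,r in ((353,140),(264,152),(201,140))],[.058,.068,.119])
E
```

```text
stand [[0.5005, 0.0788, 0.036], [0.5256, -0.0596, 0.036], [0.461, -0.0712, 0.036], [0.437, 0.0662, 0.036]] mean [0.481  0.0036 0.036 ]
len 0.14010238636657152 0.06523173093931484 yaw deg of y axis 10.073834132205391
old [[0.5519, -0.2989, 0.036], [0.5804, -0.4382, 0.036], [0.5169, -0.4485, 0.036], [0.488, -0.3124, 0.036]] mean [ 0.5343 -0.3745  0.036 ]
len 0.14066964907984225 0.06480044686488823 yaw deg of y axis 11.762719287391675
oldtop [[0.5144, -0.3076, 0.128], [0.5452, -0.4269, 0.128]] mean [ 0.5298 -0.3672  0.128 ]
0.12320062218111225
board [[0.5561, -0.1367, 0.0035], [0.5411, -0.2465, 0.0035], [0.4883, -0.2372, 0.1116], [0.5032, -0.1331, 0.1116], [0.477, -0.2371, 0.108], [0.4967, -0.1302, 0.108]] mean [ 0.5104 -0.1868  0.0744]
[np.float64(0.1107845506250782), np.float64(0.10507738742973136), np.float64(0.12065280036407668), np.float64(0.12040675359069354)]
yaw -7.81312305218384
saucer [[0.4683, -0.1249, 0.054], [0.4669, -0.2274, 0.054], [0.4154, -0.1754, 0.054]] mean [ 0.4502 -0.1759  0.054 ]
clip top [[0.5484, -0.3385, 0.196], [0.5518, -0.37, 0.196], [0.5246, -0.3276, 0.196], [0.5139, -0.3772, 0.196]] mean [ 0.5347 -0.3533  0.196 ]
bystand [[0.7029, -0.2618, 0.058], [0.676, -0.0678, 0.068], [0.691, 0.0569, 0.119]] mean [ 0.69   -0.0909  0.0817]
```

Sizes check out: the stand measures 140 x 65 mm and the board 111 x 120 mm. I'll hover over the stand first for a close wrist view.

>>> {"api": "servo_tool", "payload": {"motion": [[0,2,-3,1,-5],[0,5,-8,2,-12],[0,8.5,-13,3,-18],[0,12,-18,3,-25],[0,15.5,-23.5,3,-31],[0,19,-29,3,-38],[0,22.5,-34,2,-44],[0,26,-39.5,1,-50],[0,29.5,-45,0,-56],[0,32.5,-49.5,-1,-61],[0,34.3,-52.3,-2,-65],[0,34.9,-53.1,-2.4,-66],[0,34.9,-53.1,-2.4,-66]]}}

```text
time_s: 1.78
ee_pos: [0.4805, 0.0032, 0.2]
eef_rot: [-3.141, -0.0, 1.748]
force: [0.1, 0.9, 0.7]
grip_width: 0.0941
grip_force: 0.0
```

```bash
python3 - <<'E'
from h import *
c=shot('wrist','w_stand.png'); print(c['obs']['ee_pos'],c['obs']['eef_rot'],c['obs']['time_s'])
y=np.radians(10.07);R=np.array([[np.cos(y),-np.sin(y)],[np.sin(y),np.cos(y)]])
P=[np.r_[R@np.array([a,b])+[.481,.0036],.036] for a,b in((-.033,-.07),(.033,-.07),(.033,.07),(-.033,.07))]
print(proj(c,np.array(P)).round(0).tolist())
import pickle; pickle.dump(c,open('pics/w_stand.pkl','wb'))
E
```

```text
[0.48048209 0.00321077 0.1999862 ] [-3.14082728e+00 -3.23334613e-04  1.74819310e+00] 1.775
[[295.0, 260.0], [359.0, 260.0], [363.0, 121.0], [292.0, 121.0]]
```

View pics/w_stand.png

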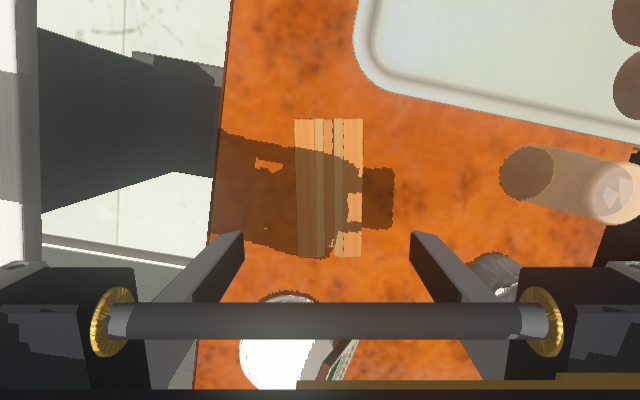

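The stand's corners are at (294,119), (363,119), (361,257) and (296,258), within 2 px of the prediction. The stand is therefore at about (0.482, 0.005) with yaw 10.1°. Next I'll look at the breakfast board.

>>> {"api": "servo_tool", "payload": {"motion": [[0,0.5,-4,1,-4],[0,1,-9,2,-8],[0,1.5,-14,3,-12],[0,2,-19,4,-15],[0,2.7,-23,4,-17],[0,3,-24.3,4,-18],[0,3,-24.3,4,-18]]}}

```text
time_s: 2.7
ee_pos: [0.5108, -0.2391, 0.2403]
eef_rot: [-3.141, -0.0, 1.435]
force: [0.6, 0.3, -1.0]
grip_width: 0.094
grip_force: 0.0
```

```bash
python3 - <<'E'
from h import *
c=shot('wrist','w_board.png'); print(c['obs']['ee_pos'],c['obs']['eef_rot'],c['obs']['time_s'])
import pickle; pickle.dump(c,open('pics/w_board.pkl','wb'))
W=np.array([[0.5561,-0.1367,0.0035],[0.5411,-0.2465,0.0035],[0.4883,-0.2400,0.1116],[0.5032,-0.1331,0.1116]])
print(proj(c,W).round(0).tolist())
E
```

```text
[ 0.5108175  -0.23909841  0.24031991] [-3.14148280e+00 -2.11593987e-04  1.43477171e+00] 2.7
[[354.0, 87.0], [353.0, 184.0], [302.0, 207.0], [300.0, 77.0]]
```

View pics/w_board.png

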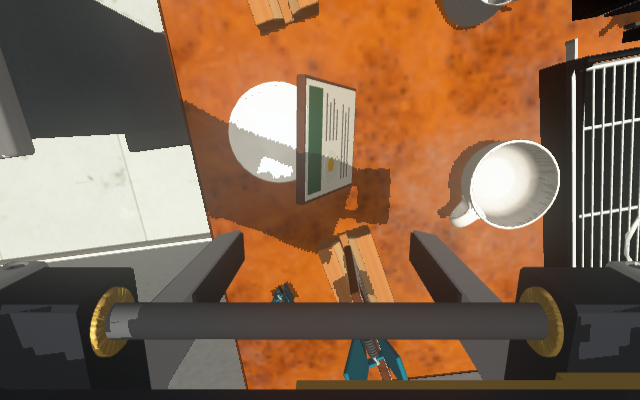

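The wrist view shows the board's top-edge strip from (297,75) to (297,204), the far face's top corners near (305,77) and (305,203), and its foot from (355,81) to (353,186). I'll fit the pose from these.

```bash
python3 - <<'E'
from h import *
import pickle
c=pickle.load(open('pics/w_board.pkl','rb')); t=dict(np.load('pics/top.npz'))
th=-.45
def bd(p):
    y=p[2]; L=[(.004,.055,.12),(.004,-.055,.12),(-.004,.055,.12),(-.004,-.055,.12),(.004,.055,0),(.004,-.055,0)]
    L=np.array(L); X=L[:,0]*np.cos(th)+L[:,2]*np.sin(th); Z=-L[:,0]*np.sin(th)+L[:,2]*np.cos(th)+.00174
    return np.c_[p[0]+X*np.cos(y)-L[:,1]*np.sin(y),p[1]+X*np.sin(y)+L[:,1]*np.cos(y),Z]
uw=np.array([(305,77),(305,203),(297,75),(297,204),(355,81),(353,186)])
ut=(np.array([(312,120),(466,140),(308,130),(466,157),(322,60),(468,78)])+.5)/3-.5+190
for w,n in((1,'wrist'),(0,'top'),(.5,'both')):
    f=lambda p:np.r_[(w*(proj(c,bd(p))-uw)).ravel(),((1-w)*(proj(t,bd(p))-ut)*1.7).ravel()]
    r=least_squares(f,[.55,-.19,-.13],x_scale=[.1,.1,.1]); p=r.x
    top=np.r_[p[0]+.12*np.sin(th)*np.cos(p[2]),p[1]+.12*np.sin(th)*np.sin(p[2]),.1098]
    print(n,p.round(4),np.degrees(p[2]).round(1),'top',top.round(4),'rms',np.sqrt((r.fun**2).mean()).round(2))
E
```

```text
wrist [ 0.5473 -0.1916 -0.1401] -8.0 top [ 0.4956 -0.1843  0.1098] rms 1.76
top [ 0.5435 -0.1919 -0.1495] -8.6 top [ 0.4919 -0.1841  0.1098] rms 0.95
both [ 0.5459 -0.1918 -0.1447] -8.3 top [ 0.4943 -0.1842  0.1098] rms 1.16
```

>>> {"api": "servo_tool", "payload": {"motion": [[0.6,-0.6,3,0,0],[0.6,-1.2,5.5,0,-0.3],[0.6,-1.2,5.5,0,-0.3],[0.6,-1.2,5.5,-4,-0.3],[0.6,-1.2,5.5,-8,-0.3],[0.6,-1.2,5.5,-11,-0.3],[0.6,-1.2,5.5,-13,-0.3],[0.6,-1.2,5.5,-13.4,-0.3],[0.6,-1.2,5.5,-13.4,-0.3]], "squeeze": 15}}

```text
time_s: 3.88
ee_pos: [0.499, -0.185, 0.1069]
eef_rot: [3.141, 0.0, 1.429]
force: [1.0, -0.2, -0.3]
grip_width: 0.0376
grip_force: 0.0
```

```bash
python3 - <<'E'
from h import *
c=shot('wrist'); s=shot('scene')
a=s['image'][200:320,190:350,::-1]; a=cv2.resize(a,(533,400),interpolation=cv2.INTER_CUBIC)
b=c['image'][:,200:460,::-1]
cv2.imwrite('pics/g1.png',np.hstack([a,b]))
E
```

```text
(no output)
```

View pics/g1.png

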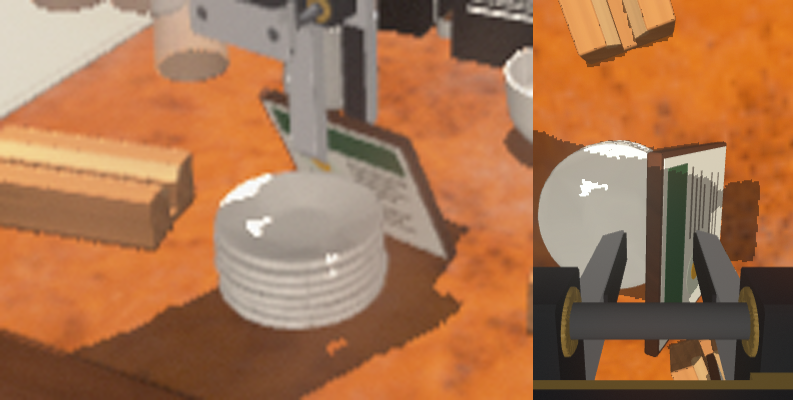

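The board's top edge is between the fingers, clear of both. I'll push it towards upright, caged between the fingers, then close.

>>> {"api": "servo_tool", "payload": {"motion": [[0.6,0.8,-0.1,0,0],[0.6,1.7,-0.2,0,0],[0.62,2.6,-0.4,0,0],[0.65,3.4,-0.5,0,0],[0.7,4.1,-0.6,0,0],[0.75,4.6,-0.7,0,0],[0.8,4.7,-0.7,0,0],[0.85,4.7,-0.7,0,0],[1,4.7,-0.7,0,0],[1,4.7,-0.7,0,0],[1,4.7,-0.7,0,0]]}}

```text
time_s: 5.35
ee_pos: [0.5456, -0.192, 0.1063]
eef_rot: [-3.142, -0.0, 1.428]
force: [-0.3, -0.5, 0.4]
grip_width: 0.0079
grip_force: 15.0
```

>>> {"api": "servo_tool", "payload": {"motion": [[1,0,0,2,0],[1,0,0,5,0],[1,0,0,8,0],[1,0,1,9,0],[1,-1,5,9,4],[1,-3,10,9,9],[1,-5,15,9,14],[1,-6,18.5,9,18],[1,-6.4,19.7,9,18.3],[1,-6.4,19.7,8,18.3],[1,-6.4,19.7,7,18.3],[1,-6.4,19.7,7,18.3]], "squeeze": 25}}

```text
time_s: 6.85
ee_pos: [0.4814, 0.0042, 0.1749]
eef_rot: [-3.139, -0.0, 1.746]
force: [0.2, -0.8, -1.5]
grip_width: 0.0079
grip_force: 25.0
```

```bash
python3 - <<'E'
from h import *
c=shot('wrist'); s=shot('scene'); print(c['obs']['ee_pos'],c['obs']['eef_rot'])
a=s['image'][170:320,150:350,::-1]; a=cv2.resize(a,(533,400),interpolation=cv2.INTER_CUBIC)
b=c['image'][:,200:460,::-1]
cv2.imwrite('pics/g2.png',np.hstack([a,b]))
import pickle; pickle.dump((c,s),open('pics/g2.pkl','wb'))
E
```

```text
[0.48142444 0.00416914 0.17490682] [-3.13939060e+00 -4.72665820e-04  1.74619015e+00]
```

View pics/g2.png

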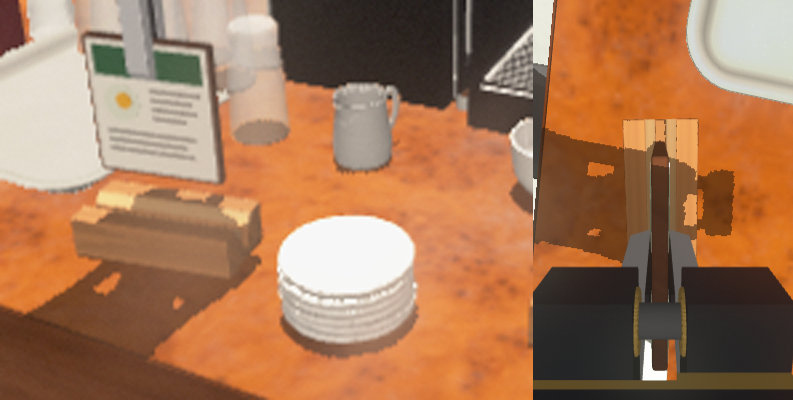

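The board hangs upright over the slot: its edge is at crop x≈660, the same as the slot's centre. Saucers and jug are undisturbed. Lowering now.

>>> {"api": "servo_tool", "payload": {"motion": [[1,0,0,-2,0],[1,0,0,-3.5,0],[1,0,0,-4.3,0],[1,0,0,-4.9,0],[1,0,0,-5.4,0],[1,0,0,-5.7,0],[1,0,0,-5.7,0]]}}

```text
time_s: 7.82
ee_pos: [0.4818, 0.005, 0.1192]
eef_rot: [3.141, 0.0, 1.748]
force: [1.3, -0.1, -1.9]
grip_width: 0.0077
grip_force: 25.0
```

>>> {"api": "servo_tool", "payload": {"motion": [[1,0,0,-0.2,0],[1,0,0,-0.4,0],[1,0,0,-0.5,0],[1,0,0,-0.6,0],[1,0,0,-0.6,0]], "squeeze": 15}}

```text
time_s: 8.45
ee_pos: [0.482, 0.0049, 0.1142]
eef_rot: [3.141, 0.0, 1.748]
force: [-2.5, -0.7, 12.2]
grip_width: 0.008
grip_force: 15.0
```

Fully home: the board touched down at z = 0.114 with 12 N, as expected. I'll let go and rise, and work out a view pose for the clip.

>>> {"api": "servo_tool", "payload": {"motion": [[0.6,0,0,0.1,0],[0.6,0,0,0.1,0],[0.6,0,0,0.1,0],[0.5,0,0,0.1,0],[0.5,0,0,2,0],[0.4,0,0,5,0],[0.2,0,0,9,0],[0,0,0,13,0],[0,0,0,13,0]]}}

```text
time_s: 9.57
ee_pos: [0.4826, 0.005, 0.2458]
eef_rot: [3.137, 0.001, 1.748]
force: [-1.3, 0.0, 0.3]
grip_width: 0.0828
grip_force: 0.0
```

```bash
python3 - <<'E'
from h import *
c=shot('wrist'); print(c['obs']['ee_pos'],c['obs']['eef_rot'],c['obs']['time_s'])
import pickle; pickle.dump(c,open('pics/w_rel.pkl','wb'))
y=np.radians(10.1);n=np.array([np.cos(y),np.sin(y)]);v=np.array([-n[1],n[0]])
P=[np.r_[np.array([.482,.005])+s*v*.055+q*n*.004,.128] for s in(-1,1) for q in (-1,1)]
print('expected top corners',proj(c,np.array(P)).round(0).tolist())
import copy
d=copy.deepcopy(c)
for e in ([.53,-.40,.26],[.53,-.40,.29],[.53,-.42,.27],[.53,-.44,.26]):
    d['obs']['ee_pos']=np.array(e); d['obs']['eef_rot'][2]=np.radians(101.8)
    print(e,proj(d,np.array([[.53,-.336,.198],[.53,-.37,.198],[.53,-.37,.154]])).round(0).tolist())
E
```

```text
[0.48257948 0.00496334 0.24579393] [3.13690361e+00 1.14382477e-03 1.74792034e+00] 9.575
expected top corners [[321.0, 265.0], [330.0, 265.0], [320.0, 139.0], [330.0, 139.0]]
[0.53, -0.4, 0.26] [[347.0, 132.0], [336.0, 182.0], [334.0, 173.0]]
[0.53, -0.4, 0.29] [[344.0, 130.0], [334.0, 176.0], [333.0, 168.0]]
[0.53, -0.42, 0.27] [[352.0, 101.0], [341.0, 152.0], [339.0, 147.0]]
[0.53, -0.44, 0.26] [[361.0, 67.0], [349.0, 122.0], [345.0, 122.0]]
```

>>> {"api": "servo_tool", "payload": {"motion": [[0,0.5,-4,1,0],[0,1.2,-10,2,0],[0,2,-16,2.5,0.5],[0,2.7,-22,2.5,1],[0,3.5,-28,2.5,1.5],[0,4.2,-34,2.5,1.7],[0,4.7,-38.3,2.5,1.7],[0,4.8,-39.5,2.5,1.7],[0,4.8,-39.5,2.5,1.7]]}}

```text
time_s: 10.75
ee_pos: [0.5295, -0.3898, 0.2668]
eef_rot: [-3.14, -0.002, 1.777]
force: [-0.5, 0.1, 0.1]
grip_width: 0.094
grip_force: 0.0
```

```bash
python3 - <<'E'
from h import *
import pickle
c=shot('wrist'); s=shot('scene'); print(c['obs']['ee_pos'],c['obs']['eef_rot'],c['obs']['time_s'])
pickle.dump(c,open('pics/w_clip.pkl','wb'))
r=pickle.load(open('pics/w_rel.pkl','rb'))
A=c['image'][60:280,240:440,::-1]; A=cv2.resize(A,(545,600),interpolation=cv2.INTER_CUBIC) # x2.727
B=cv2.resize(r['image'][100:300,260:390,::-1],(195,300)); C=cv2.resize(s['image'][170:320,160:290,::-1],(255,294))
im=np.zeros((600,800,3),np.uint8); im[:,:545]=A; im[:300,545:740]=B; im[306:600,545:800]=C
cv2.imwrite('pics/clip.png',im)
E
```

```text
[ 0.52953845 -0.38975438  0.26679272] [-3.14036276e+00 -1.69857572e-03  1.77712748e+00] 10.75
```

View pics/clip.png

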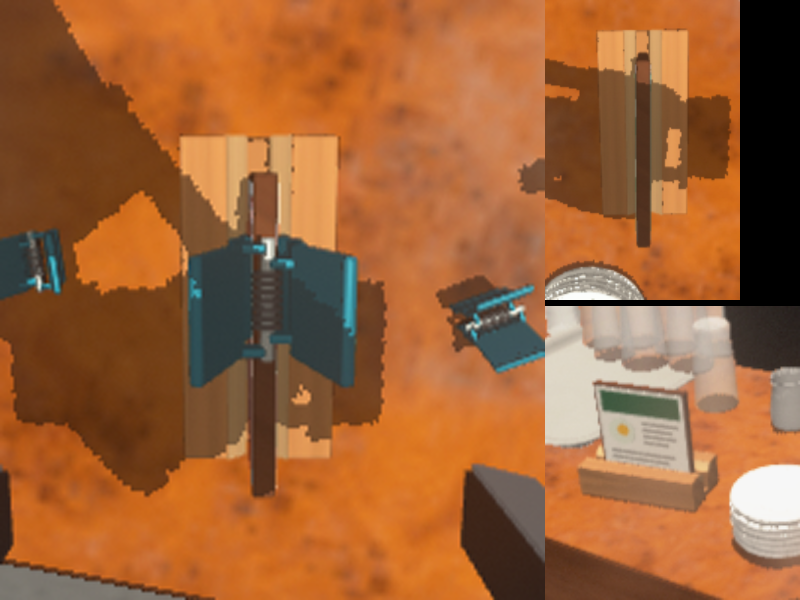

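The breakfast board stands home in its stand, 1-2 px from prediction. In the crop, the clip's handle ends are at x=189 and x=357 with y from 257 to 386, and its pin is at (266,300). The lunch board's edge runs from (264,173) to (263,495).

```bash
python3 - <<'E'
from h import *
import pickle
c=pickle.load(open('pics/w_clip.pkl','rb')); k=600/220
u=lambda x,y:((x+.5)/k-.5+240,(y+.5)/k-.5+60)
f=lambda n,p,z:print(n,ray(c,u(*p),z).round(4))
f('handle ctr',(273,321.5),.197)
for p in((189,258),(189,386),(357,257),(357,386)): f('h',p,.197)
f('pin',(266,300),.156); f('top+',(264,173),.128); f('top-',(263,495),.128)
for p in((181,136),(338,136),(331,458),(185,458)): f('stand',p,.036)
r=pickle.load(open('pics/w_rel.pkl','rb'))
print('bk top',ray(r,(325,136.7),.128).round(4),ray(r,(325,263),.128).round(4))
E
```

```text
handle ctr [ 0.5318 -0.357   0.197 ]
h [ 0.5079 -0.3457  0.197 ]
h [ 0.5142 -0.3778  0.197 ]
h [ 0.5488 -0.3369  0.197 ]
h [ 0.5565 -0.369   0.197 ]
pin [ 0.5313 -0.3572  0.156 ]
top+ [ 0.5237 -0.3213  0.128 ]
top- [ 0.5462 -0.4269  0.128 ]
stand [ 0.4897 -0.3132  0.036 ]
stand [ 0.5529 -0.3     0.036 ]
stand [ 0.5817 -0.4355  0.036 ]
stand [ 0.5179 -0.4489  0.036 ]
bk top [0.4717 0.061  0.128 ] [ 0.491  -0.0474  0.128 ]
```

>>> {"api": "servo_tool", "payload": {"motion": [[0,0.1,1.6,0,0.2],[0,0.2,3.3,0,0.2],[0,0.2,3.3,-3,0.2],[0,0.2,3.3,-6,0.2],[0,0.2,3.3,-8.2,0.2],[0,0.2,3.3,-8.9,0.2],[0.3,0.2,3.3,-9.0,0.2],[0.45,0.2,3.3,-9.0,0.2],[0.5,0.2,3.3,-9.0,0.2],[0.5,0.2,3.3,-9.0,0.2]], "squeeze": 35}}

```text
time_s: 12.1
ee_pos: [0.5318, -0.3571, 0.1786]
eef_rot: [3.141, 0.0, 1.781]
force: [-0.5, -1.3, -0.5]
grip_width: 0.0573
grip_force: 0.0
```

>>> {"api": "servo_tool", "payload": {"motion": [[0.55,0,0,0,0],[0.6,0,0,0,0],[0.65,0,0,0,0],[0.7,0,0,0,0],[0.75,0,0,0,0],[0.85,0,0,0,0],[1,0,0,0,0],[1,0,0,0,0],[1,0,0,0,0],[1,0,0,0,0]]}}

```text
time_s: 13.35
ee_pos: [0.5317, -0.357, 0.1783]
eef_rot: [-3.142, 0.0, 1.781]
force: [0.1, -0.1, -0.1]
grip_width: 0.0195
grip_force: 35.0
```

>>> {"api": "servo_tool", "payload": {"motion": [[1,0,0,0.3,0],[1,0,0,0.8,0],[1,0,0,1.5,0],[1,0,0,2.5,0],[1,0,0,4,0],[1,0,0,6,0],[1,0,0,8,0],[1,0,0,8,0]]}}

```text
time_s: 14.35
ee_pos: [0.5321, -0.3573, 0.2605]
eef_rot: [3.139, 0.003, 1.781]
force: [-0.6, -0.1, -1.7]
grip_width: 0.0193
grip_force: 35.0
```

>>> {"api": "servo_tool", "payload": {"motion": [[1,-0.4,3,0.5,0],[1,-1,8,0.5,-0.3],[1,-1.8,14,0.5,-0.6],[1,-2.6,20,0.5,-1],[1,-3.4,26,0.5,-1.3],[1,-4.2,31.5,0.5,-1.6],[1,-4.8,35.2,0,-1.9],[1,-5,36.3,-1,-1.9],[1,-5,36.3,-2,-1.9],[1,-5,36.3,-2,-1.9],[1,-5,36.3,-2,-1.9]]}}

```text
time_s: 15.72
ee_pos: [0.4819, 0.005, 0.2382]
eef_rot: [-3.141, 0.0, 1.747]
force: [0.5, 0.3, 0.1]
grip_width: 0.0195
grip_force: 35.0
```

```bash
python3 - <<'E'
from h import *
import pickle
c=shot('wrist'); s=shot('scene'); print(c['obs']['ee_pos'],c['obs']['eef_rot'],c['obs']['time_s'])
pickle.dump((c,s),open('pics/h.pkl','wb'))
A=cv2.resize(c['image'][100:300,240:410,::-1],(340,400),interpolation=cv2.INTER_CUBIC)
B=cv2.resize(s['image'][150:290,160:310,::-1],(429,400),interpolation=cv2.INTER_CUBIC)
cv2.imwrite('pics/hov.png',np.hstack([A,B]))
E
```

```text
[0.48190842 0.00503942 0.23823544] [-3.14143856e+00  3.32740868e-05  1.74653805e+00] 15.725
```

View pics/hov.png

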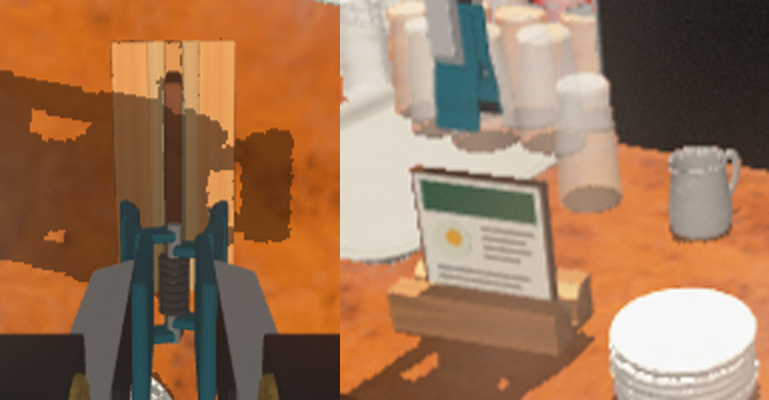

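The clip is held wide open. In the crop its jaws are at x≈130 and 217 (midpoint 174), and the board's edge is at 173. Lowering it astride the edge.

>>> {"api": "servo_tool", "payload": {"motion": [[1,0,0,-1.5,0],[1,0,0,-3,0],[1,0,0,-4,0],[1,0,0,-4.8,0],[1,0,0,-5.5,0],[1,0,0,-6,0],[1,0,0,-6,0],[1,0,0,-6,0]]}}

```text
time_s: 16.82
ee_pos: [0.4818, 0.006, 0.1785]
eef_rot: [3.141, 0.0, 1.748]
force: [0.3, 0.7, -0.3]
grip_width: 0.0198
grip_force: 35.0
```

```bash
python3 - <<'E'
from h import *
import pickle
c=shot('wrist'); s=shot('scene'); print(c['obs']['ee_pos'],c['obs']['force'],c['obs']['time_s'])
A=cv2.resize(c['image'][100:300,240:410,::-1],(340,400),interpolation=cv2.INTER_CUBIC)
B=cv2.resize(s['image'][160:270,170:288,::-1],(429,400),interpolation=cv2.INTER_CUBIC)
cv2.imwrite('pics/fin.png',np.hstack([A,B]))
E
```

```text
[0.48184032 0.00599115 0.17853543] [ 0.29806082  0.70525578 -0.26591838] 16.825
```

View pics/fin.png

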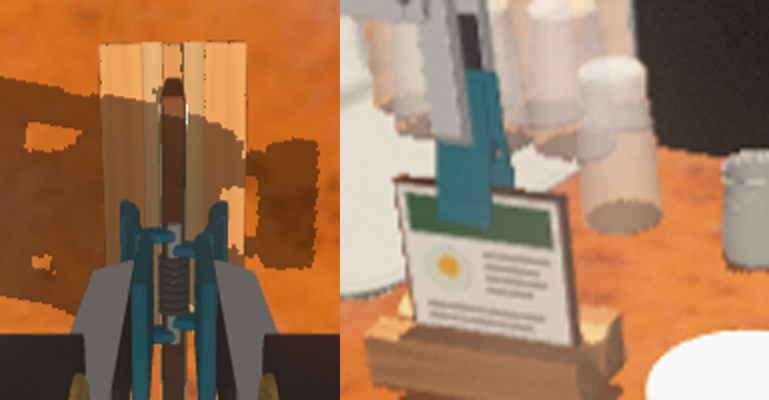

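The jaws straddle the top edge near its middle with equal gaps, and the force is about zero. Handing in.

```bash
python3 -c "
from station import ctrl; print(ctrl.hand_in())"
```

```text
the job is handed in; nothing more can be done
None
```

The breakfast board stands fully home and centred in the stand, and the clip is held wide open astride the middle of its top edge without touching it; handed in at about 17 s of the 56 s allowed.

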